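# Hot bars back in their own cradles

## Robot

A 7-joint arm with a two-finger parallel gripper is mounted at the origin on a cart in front of the work surface, level with it; the furniture and walls round the work are solid. World frame = base frame: x ahead of the robot, y to its left, z up, the work surface at z = 0. Lengths are in mm, angles in rad, forces in N, time in s.
With the tool pointing down it reaches from about 400 to 875 mm from the base axis. Payload 4.4 kg.
Tool frame: the origin (TCP) lies midway between the tips of the shut fingers; the grasp point (between the pads) lies ctrl.grip_depth behind it (ctrl.grip_depth is the distance from the TCP to the grasp point, in mm); z points along the fingers, y is the line along which they close (so a half turn about z gives the same grasp; the last joint's range is limited). The gripper opens to 85 mm and grips with 20 to 120 N. Pads are 22 mm wide; open, the fingers measure 114 mm over their backs; the gripper's body (76 mm by 85 mm) begins 54 mm behind the grasp point. The pads swing forward as they close: fully open they stand 13 mm farther back than shut.
Start: joints at [-1.249, 0.628, 0.038, 1.517, -0.027, 0.996, -0.02], TCP at [245.777, 601.757, 231.313] pointing down, gripper open.
Joint ranges: [-3.06, 3.06], [-0.37, 2.12], [-1.25, 1.32], [0.18, 2.47], [-1.1, 4.24], [0.23, 1.98], [-2.94, 2.94]. Speed limits (rad/s): [2.57, 2.57, 3.14, 3.14, 3.14, 3.14, 3.14].

## Interface

Orientations are given as [roll, pitch, yaw] about the fixed x, y, z axes, in that order (R = Rz(yaw) Ry(pitch) Rx(roll)).
In Python, from cell import ctrl gives the robot as it stands.
- The arm moves only by the tool carry_out, never from a script. Its argument "deltas" is one flat list of numbers, 7 for each row, row after row: the turn, a rotation vector about the tool's x, y, z in degrees, then the shift along the tool's x, y, z in m, then the closure, from -1 (fully open) to 1 (shut). In form: [wx, wy, wz, dx, dy, dz, claw, wx, wy, wz, dx, dy, dz, claw, ...]. A call has 1 to 12 rows; each row shifts and turns the commanded pose from where the row before left it, along the tool's axes as they then stand; what a row does not reach is not made up. A row lasts 1/8 s, in which the tool goes at most 62.5 mm and 10.7 degrees, less where a joint would pass 70% of its speed; a pose out of reach is approached as far as the arm can. A call with a gripper value outside its range is refused whole. The fingers move at their own pace and stop on an object; the grip force is fixed at half the most. Time passes only in rows, so rows that do not move let the fingers close. It gives the time, the measured TCP pose, the force, the opening and the grip force at its end, in the units of the state.
- ctrl.read_state(): the state, without advancing time (a new reading comes with each control period).
- ctrl.get_image(name): name is "scene" or "side" or "wrist"; returns the picture (420x560x3 uint8, red, green, blue); there is no depth.
- ctrl.calibration(name): a dict with "mtx" (3x3 intrinsics, pixels), "R" (3x3) and "t" (3): a world point X has camera coordinates R X + t. Camera axes: x right, y down, z forward; pixel columns grow to the right and rows downward; lengths in mm; the calibration is good to about 2 mm. The wrist camera is an equidistant fisheye: a pixel r from the principal point sees the ray r / f radians off the axis. A picture is of the moment at which its call begins: read the wrist's pose just before it. calibration takes no time and is no camera call; for the wrist camera it gives the pose at the moment of the call.
- ctrl.finish_job(): hands the job in; it is judged then, once.
The state is a dict: "clock": time; "qpos": joint angles; "qd": joint speeds; "tau": joint torques, N m; "eef_pos": TCP position; "tool_rot": TCP orientation; "force": force on the tool from outside, world axes, zero at the start; "torque": the same for the moment, N m; "width": finger opening in mm; "gripper_force": force on a finger pad.
Only numpy, scipy, OpenCV 4.12 (cv2) and the standard library are available. Lean on these libraries where they do the work, as an engineer would, in place of code of your own. Each camera call takes 0.05 s, during which the arm holds its last target. There are 200 camera calls.

## Task

The three copper hot bars were put back in the wrong storage cradles: the long one even lies across the top of the short cradle because its own is taken. Move the bars round so that each lies fully down in the cradle made for its length, steel edge upward; the empty rubber pad is there to park one on the way. Set each bar down before letting go of it rather than dropping it, never tip one over, and leave the tin, the brass weight and the reel where they are.

Things in the scene. Friction and masses are not known exactly. Their poses are not given: they have to be found in the camera images.
- bar_long: Long hot bar, loose, 0.15-0.3 kg: copper bar, grey steel blade along its top, screws in its sides. Copper body 18 wide (x) by 85 long (y) by 16 mm high, 22 high over the blade; grip it across the 18 mm. Origin: centre of its underside, z up; the copper is centred 1.4 mm to +x of it. At the start it lies skew on top of the short cradle, underside 15 mm above the worktop.
- bar_medium: Medium hot bar, loose, 0.1-0.22 kg: same kind, copper body 18 wide (x) by 63 long (y) by 16 mm high, 22 high over the blade. Origin: centre of its underside, z up. At the start it lies loosely in the long cradle.
- bar_short: Short hot bar, loose, 0.08-0.15 kg: same kind, copper body 18 wide (x) by 42 long (y) by 16 mm high, 22 high over the blade. Origin: centre of its underside, z up. At the start it lies loosely in the medium cradle.
- cradle_long: Cradle of the long bar: black plastic, fixed, 50 (x) by 115 (y) by 15 mm high. Base plate 6 mm thick with a U-shaped saddle at each end; pocket 95 long (y), 30 wide (x), 9 mm deep, its floor 6 mm above the worktop. The pocket's middle 77 mm is open at both sides for the fingers, down to the base plate. Origin: centre of its underside, below the pocket's middle, z up.
- cradle_medium: Cradle of the medium bar: black plastic, fixed, 50 (x) by 93 (y) by 15 mm high. Base plate 6 mm thick with a U-shaped saddle at each end; pocket 73 long (y), 30 wide (x), 9 mm deep, its floor 6 mm above the worktop. The pocket's middle 55 mm is open at both sides for the fingers, down to the base plate. Origin: centre of its underside, below the pocket's middle, z up.
- cradle_short: Cradle of the short bar: black plastic, fixed, 50 (x) by 72 (y) by 15 mm high. Base plate 6 mm thick with a U-shaped saddle at each end; pocket 52 long (y), 30 wide (x), 9 mm deep, its floor 6 mm above the worktop. The pocket's middle 34 mm is open at both sides for the fingers, down to the base plate. Origin: centre of its underside, below the pocket's middle, z up.
- pad: Flat black rubber pad, 66 (its x) by 116 (its y) by 3 mm thick, stays put, empty at the start: a free spot for one bar. Origin: centre of its underside on the worktop.
- clip_tin: Bystander: shallow round grey tin, 55 mm across, 16 mm high, loose. Origin: centre of its underside. Leave it alone.
- weight: Bystander: small brass weight with a knob, 22 mm across, 36 mm high, loose. Origin: centre of its underside. Leave it alone.
- reel_a: Bystander: flat white reel with an orange core, 64 mm across, 12 mm high, loose. Origin: centre of its underside. Leave it alone.

How it is judged (in metres and radians):
At the end, for the whole second after the job is handed in: Each hot bar lies at rest, steel edge up and level within 0.08 rad, in the cradle of its own length: its underside on the pocket floor (within 2 mm), its centre within 12 mm of the cradle's and its length along the pocket (horizontal distance between bar_long and cradle_long below 0.012 m and z of bar_long in the frame of cradle_long below 0.008 m and angle between the y axis of bar_long and the y axis of cradle_long, either way round below 0.35 rad and angle between each of bar_long, bar_medium, bar_short's own z axis and vertical below 0.08 rad and linear speed of each of bar_long, bar_medium, bar_short below 0.02 m/s and horizontal distance between bar_medium and cradle_medium below 0.012 m and z of bar_medium in the frame of cradle_medium below 0.008 m and angle between the y axis of bar_medium and the y axis of cradle_medium, either way round below 0.35 rad and horizontal distance between bar_short and cradle_short below 0.012 m and z of bar_short in the frame of cradle_short below 0.008 m and angle between the y axis of bar_short and the y axis of cradle_short, either way round below 0.35 rad); the robot touches nothing.
It fails at once if a hot bar is tipped over (more than 0.8 rad) (angle between any of bar_long, bar_medium, bar_short's own z axis and vertical above 0.8 rad).
It fails at once if a hot bar is dropped (falls freely faster than 0.6 m/s, about 2 cm) ((linear speed of bar_long above 0.6 m/s and contact force between bar_long and the fingers below 0.05 N) or (linear speed of bar_medium above 0.6 m/s and contact force between bar_medium and the fingers below 0.05 N) or (linear speed of bar_short above 0.6 m/s and contact force between bar_short and the fingers below 0.05 N)).
It fails at once if the tin, the weight or the reel is moved by more than 20 mm (distance of any of clip_tin, weight, reel_a from where it was at the start of the episode above 0.02 m).
It also fails if it takes over 120 s, if anything falls off the work surface, if the arm or the gripper's body presses on something with over 40 N, if the wrist force passes 120 N, or if a joint passes its speed limit or range.

## Working session

There is one attempt and no reset: what is moved stays moved. The work goes in short steps, Python scripts to look and compute and a tool call to move; the robot and the scene stay as the last step left them, time stands still between calls to the robot, and variables do not carry over. Pictures are saved under pics/ and viewed, at most 14 in all, crops included, and the job is handed in when it is done.

Besides the shell and the picture viewer there is one more tool, called after "Emit:" by a JSON object that holds its "method" and its "body". carry_out: Moves the arm, as the interface text tells. Its arguments: {"type":"object","properties":{"deltas":{"type":"array"}},"required":["deltas"]}

```bash
mkdir -p pics; ls
python3 - <<'E'
from cell import ctrl
import cv2,numpy as np
s=ctrl.read_state()
print({k:s[k] for k in('clock','eef_pos','tool_rot','width')},ctrl.grip_depth)
for n in('scene','side'):
    im=ctrl.get_image(n); cv2.imwrite(f'pics/{n}0.png',im[:,:,::-1])
    c=ctrl.calibration(n); print(n,np.round(c['mtx'],1).tolist(),np.round(-np.array(c['R']).T@c['t']))
E
```

```text
pics
{'clock': 0.0, 'eef_pos': array([245.52392425, 601.14693044, 230.3897519 ]), 'tool_rot': array([-3.13965545e+00,  2.09728840e-05,  2.75381573e+00]), 'width': 85.00782344414245} 18.700000000000003
scene [[426.8, 0.0, 274.2], [0.0, 426.8, 212.4], [0.0, 0.0, 1.0]] [ 117. -658.  649.]
side [[384.4, 0.0, 274.7], [0.0, 384.4, 214.9], [0.0, 0.0, 1.0]] [413. 757. 553.]
```

View pics/scene0.png

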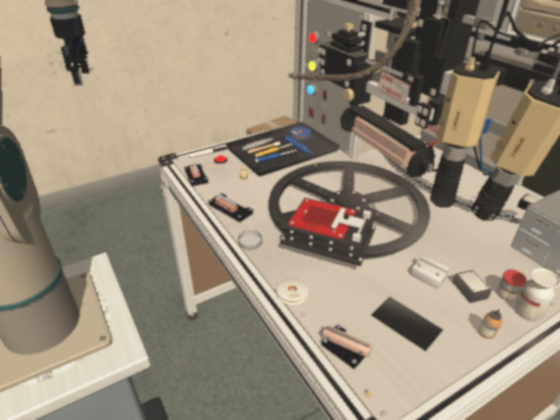

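View pics/side0.png

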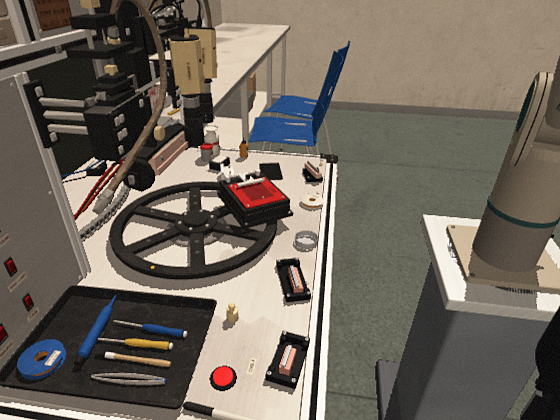

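Scene view: the long bar lies on the short cradle at about (345,342) and the pad is at (407,322). The medium bar is in the long cradle at (230,207) and the short bar in the medium cradle at (196,174). The reel is at (292,291), the tin at (249,240) and the weight at (243,174). The side view shows the same cradles at (313,172), (293,280) and (287,358), and the pad at (271,171).

```bash
cat > h.py <<'E'
from cell import ctrl
import cv2,numpy as np
from scipy.spatial.transform import Rotation as Ro
def ray(name,px,cal=None):
    c=cal or ctrl.calibration(name); K=np.array(c['mtx']);R=np.array(c['R']);t=np.array(c['t'])
    v=np.array([(px[0]-K[0,2])/K[0,0],(px[1]-K[1,2])/K[1,1]])
    if name=='wrist':
        th=np.hypot(*v); d=np.r_[v/max(th,1e-9)*np.sin(th),np.cos(th)]
    else: d=np.r_[v,1]; d/=np.linalg.norm(d)
    return -R.T@t, R.T@d
def onz(name,px,z,cal=None):
    o,d=ray(name,px,cal); return o+d*(z-o[2])/d[2]
def tri(*rs):
    A=sum(np.eye(3)-np.outer(d,d) for o,d in rs); b=sum((np.eye(3)-np.outer(d,d))@o for o,d in rs)
    return np.linalg.solve(A,b)
def proj(name,X,cal=None):
    c=cal or ctrl.calibration(name); K=np.array(c['mtx']); p=np.array(c['R'])@X+c['t']
    if name=='wrist':
        th=np.arctan2(np.hypot(p[0],p[1]),p[2]); p=np.r_[p[:2]/np.hypot(p[0],p[1])*th,1]
    else: p=p/p[2]
    return (K@p)[:2]
E
python3 - <<'E'
from h import *
np.set_printoptions(precision=1,suppress=True)
P={'short cr':((345,344),(313,173)),'long cr':((230,207),(293,280)),'med cr':((196,174),(287,358)),'pad':((407,322),(271,171)),'reel':((292,291),(312,201)),'tin':((249,240),(306,240)),'weight':((243,174),(232,313)),'redblock':((325,215),(255,200))}
for k,(a,b) in P.items(): print(k,tri(ray('scene',a),ray('side',b)),onz('scene',a,10),onz('side',b,10))
c=ctrl.calibration('wrist');print(np.round(c['mtx'],1),-np.array(c['R']).T@c['t'],np.array(c['R']))
s=ctrl.read_state();print(s['eef_pos'],Ro.from_euler('xyz',s['tool_rot']).as_matrix())
E
```

```text
short cr [ 454.7 -321.    12.5] [ 456.9 -319.6   10. ] [ 454.2 -325.1   10. ]
long cr [461.5 161.9   4.9] [460.2 155.6  10. ] [459.8 168.1  10. ]
med cr [448.  353.5   6.9] [446.1 348.6  10. ] [448.1 355.7  10. ]
pad [ 590.1 -335.5    1. ] [ 585.8 -339.7   10. ] [ 585.3 -315.3   10. ]
reel [ 445.2 -162.5    5.5] [ 443.2 -166.    10. ] [ 444.7 -154.7   10. ]
tin [444.9  21.4   5.9] [442.   16.9  10. ] [445.4  26.5  10. ]
weight [560.2 277.8  11.9] [560.8 280.3  10. ] [561.3 275.8  10. ]
redblock [591.  -54.4  63.7] [647.8   5.2  10. ] [ 599.8 -132.6   10. ]
[[325.2   0.  275.9]
 [  0.  325.2 210.4]
 [  0.    0.    1. ]] [175.9 630.  373.1] [[ 0.4  0.9 -0. ]
 [ 0.9 -0.4  0.3]
 [ 0.3 -0.1 -1. ]]
[245.5 601.2 230.5] [[-0.9  0.4 -0. ]
 [ 0.4  0.9 -0. ]
 [-0.  -0.  -1. ]]
```

Emit:
{"method": "carry_out", "body": {"deltas": [0,0,0,-0.041,-0.031,0,-1,0,0,0,-0.041,-0.031,0,-1,0,0,0,-0.041,-0.031,0,-1,0,0,0,-0.041,-0.031,0,-1,0,0,0,-0.041,-0.031,0,-1,0,0,0,-0.041,-0.031,0,-1,0,0,0,-0.041,-0.031,0,-1,0,0,0,-0.041,-0.031,0,-1,0,0,10,0,0,0,-1,0,0,10,0,0,0,-1,0,0,10,0,0,0,-1,0,0,10,0,0,0,-1]}}

```text
clock: 1.6
eef_pos: [455.4, 247.9, 231.0]
tool_rot: [-3.141, 0.0, 2.05]
force: [0.1, -0.1, -0.0]
width: 85.3
gripper_force: 0.0
```

Emit:
{"method": "carry_out", "body": {"deltas": [0,0,10,0,0,0,-1,0,0,10,0,0,0,-1,0,0,8,0,0,0,-1,0,0,0,0,0,0,-1]}}

```text
clock: 2.1
eef_pos: [455.3, 248.1, 231.0]
tool_rot: [-3.141, 0.001, 1.569]
force: [-0.5, -0.1, -0.2]
width: 85.5
gripper_force: 0.0
```

```bash
cat >> h.py <<'E'
def shot(tag,crop=None):
    import pickle
    c=ctrl.calibration('wrist'); im=ctrl.get_image('wrist'); pickle.dump((c,im),open(f'{tag}.pkl','wb'))
    o=im if crop is None else im[crop[1]:crop[3],crop[0]:crop[2]]
    k=min(800/o.shape[1],600/o.shape[0]); cv2.imwrite(f'pics/{tag}.png',cv2.resize(o,None,fx=k,fy=k,interpolation=cv2.INTER_CUBIC)[:,:,::-1])
    s=ctrl.read_state(); print(tag,'scale',round(k,3),'t',round(s['clock'],2),np.round(s['eef_pos'],1),np.round(s['tool_rot'],4),'q7',round(s['qpos'][6],2))
    return c,im
E
python3 -c "
from h import *
shot('w1')"
```

```text
w1 scale 1.429 t 2.15 [455.4 248.2 231. ] [-3.1411e+00  5.0000e-04  1.5698e+00] q7 -0.32
```

View pics/w1.png

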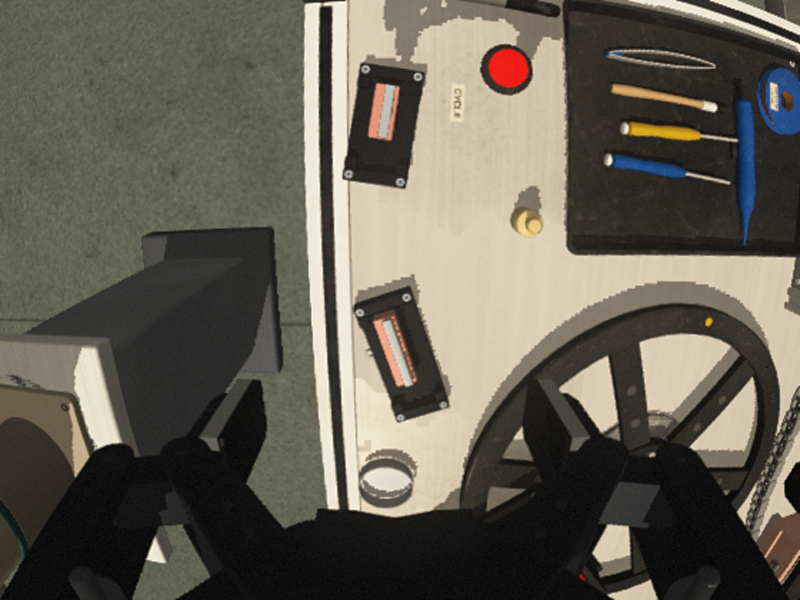

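The wrist view (scale 1.429) shows the medium cradle's screws at (365,69), (418,76), (348,174) and (400,182), with the short bar's blade running (394,84) to (382,137). The long cradle's screws are at (362,305), (406,297), (400,417) and (443,405), with the medium bar's blade running (383,320) to (410,386). The tin is at (386,477) and the weight at (527,221).

Run:
```python
from h import *
import pickle
np.set_printoptions(precision=1,suppress=True)
c,im=pickle.load(open('w1.pkl','rb'))
S=560/800
for n,ps,z in (('medcr',[(365,69),(418,76),(348,174),(400,182)],15),('longcr',[(362,305),(406,297),(400,417),(443,405)],15),('shortbar',[(394,84),(382,137)],28),('medbar',[(383,320),(410,386)],28)):
    X=np.array([onz('wrist',np.array(p)*S,z,c) for p in ps]); print(n,X.mean(0),X[:,:2].tolist() and X[:,:2].round(1).tolist())
    if len(ps)==4: d=(X[0]+X[1]-X[2]-X[3])/2
    else: d=X[0]-X[1]
    print('  len',np.linalg.norm(d),'dir deg',np.degrees(np.arctan2(d[1],d[0])))
for n,p,q in (('tin',(386,477),(306,240)),): print(n,onz('wrist',np.array(p)*S,16,c))
```

```text
medcr [446.3 351.7  15. ] [[433.1, 395.8], [473.1, 390.0], [419.7, 313.9], [459.4, 307.3]]
  len 83.39814688303399 dir deg 80.64028548586987
longcr [462.7 160.7  15. ] [[428.7, 208.7], [464.3, 215.4], [459.8, 103.2], [498.0, 115.3]]
  len 107.82585307134119 dir deg 107.48324269868213
shortbar [450.6 361.4  28. ] [[455.0, 381.3], [446.2, 341.4]]
  len 40.86350289575759 dir deg 77.51627769480821
medbar [456.9 171.1  28. ] [[446.0, 200.4], [467.9, 141.7]]
  len 62.709157988532965 dir deg 110.48515193815541
tin [446.6  34.3  16. ]
```

Emit:
{"method": "carry_out", "body": {"deltas": [0,0,0,-0.0385,0.001,0.04,0,0,0,0,-0.0385,0.001,0.04,0,0,0,-10,0,0,0.01,0,0,0,-10.5,0,0,0.01,0,0,0,0,0,0,0,0,0,0,0,0,0,0,0]}}

```text
clock: 2.9
eef_pos: [457.6, 171.2, 131.6]
tool_rot: [3.141, -0.0, 1.923]
force: [-0.0, 0.7, -0.0]
width: 42.6
gripper_force: 0.0
```

```bash
python3 -c "
from h import *
shot('w2'); print(ctrl.read_state()['width'])"
```

```text
w2 scale 1.429 t 2.95 [457.7 171.3 131.7] [ 3.1407 -0.      1.9231] q7 0.15
42.96815434936889
```

View pics/w2.png

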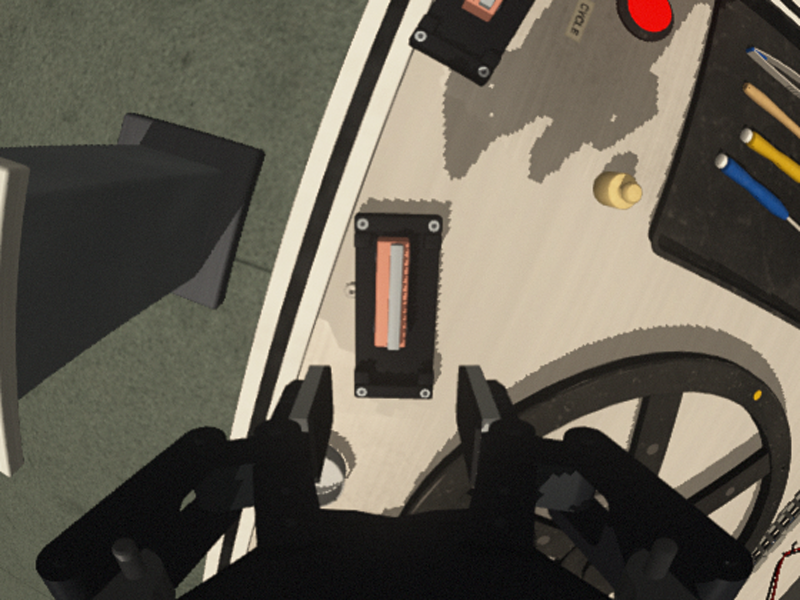

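The closer view shows the long cradle's screws at (363,225), (434,226), (362,392) and (425,393), and the medium bar's blade running (397,243) to (393,350). It lies nearer the upper end and is parallel to the tool x axis.

Run:
```python
from h import *
import pickle
np.set_printoptions(precision=1,suppress=True)
c1,_=pickle.load(open('w1.pkl','rb'));c2,_=pickle.load(open('w2.pkl','rb'))
S=.7
A=[(362,305),(406,297),(400,417),(443,405),(383,320),(410,386)]
B=[(363,225),(434,226),(362,392),(425,393),(397,243),(393,350)]
X=[]
for a,b in zip(A,B):
    X.append(tri(ray('wrist',np.array(a)*S,c1),ray('wrist',np.array(b)*S,c2)));print(X[-1])
Y=np.array([onz('wrist',np.array(b)*S,15 if i<4 else 28,c2) for i,b in enumerate(B)])
print(Y[:4].mean(0),Y[4:].mean(0))
for d in (Y[0]-Y[2],Y[1]-Y[3],Y[4]-Y[5]): print(np.degrees(np.arctan2(d[1],d[0])),np.linalg.norm(d))
```

```text
[426.3 196.9 -21.7]
[464.5 215.8  16.6]
[459.9 106.   20. ]
[497.4 117.7  18.9]
[446.7 202.9  35.8]
[467.6 141.6  27.2]
[462.8 159.2  15. ] [457.5 171.8  28. ]
108.63472869586106 104.88463413741925
108.58172326904112 105.07171716043278
108.14828437297022 62.17643149687355
```

Emit:
{"method": "carry_out", "body": {"deltas": [0,0,1.7,0,0,0.04,0,0,0,0,0,0,0.04,0,0,0,0,0,0,0.025,0,0,0,0,0,0,0.0175,0,0,0,0,0,0,0,0,0,0,0,0,0,0,0]}}

```text
clock: 3.7
eef_pos: [457.9, 171.4, 9.5]
tool_rot: [3.14, 0.0, 1.895]
force: [0.2, 0.5, -0.3]
width: 43.0
gripper_force: 0.0
```

Emit:
{"method": "carry_out", "body": {"deltas": [0,0,0,0,0,0,1,0,0,0,0,0,0,1,0,0,0,0,0,0,1,0,0,0,0,0,0,1,0,0,0,0,0,0,1]}}

```text
clock: 4.32
eef_pos: [457.7, 171.4, 9.9]
tool_rot: [3.14, -0.0, 1.895]
force: [-0.4, 0.7, 5.9]
width: 16.2
gripper_force: 58.9
```

Emit:
{"method": "carry_out", "body": {"deltas": [0,0,0,0,0,-0.01,1,0,0,0,0,0,-0.03,1,0,0,0,0,0,-0.05,1,0,0,0,0,0,-0.05,1,0,0,0,0,0,-0.05,1]}}

```text
clock: 4.95
eef_pos: [456.8, 171.0, 201.0]
tool_rot: [3.141, -0.0, 1.895]
force: [0.7, 0.7, -2.6]
width: 16.0
gripper_force: 59.0
```

Emit:
{"method": "carry_out", "body": {"deltas": [0,0,0,-0.0495,-0.0101,0,1,0,0,0,-0.0495,-0.0101,0,1,0,0,0,-0.0495,-0.0101,0,1,0,0,0,-0.0495,-0.0101,0,1,0,0,0,-0.0495,-0.0101,0,1,0,0,0,-0.0495,-0.0101,0,1,0,0,0,-0.0495,-0.0101,0,1,0,0,0,-0.0495,-0.0101,0,1,0,0,0,-0.0495,-0.0101,0,1,0,0,0,-0.0495,-0.0101,0,1,0,0,0,0,0,0,1,0,0,0,0,0,0,1]}}

```text
clock: 6.45
eef_pos: [518.8, -329.3, 198.8]
tool_rot: [-3.141, -0.002, 1.895]
force: [0.6, 1.2, -1.8]
width: 16.3
gripper_force: 59.0
```

```bash
python3 -c "
from h import *
shot('w3'); print(ctrl.read_state()['width'])"
```

```text
w3 scale 1.429 t 6.5 [ 519.2 -328.5  198.8] [ 3.1416e+00 -1.9000e-03  1.8963e+00] q7 1.02
16.333776615569974
```

View pics/w3.png

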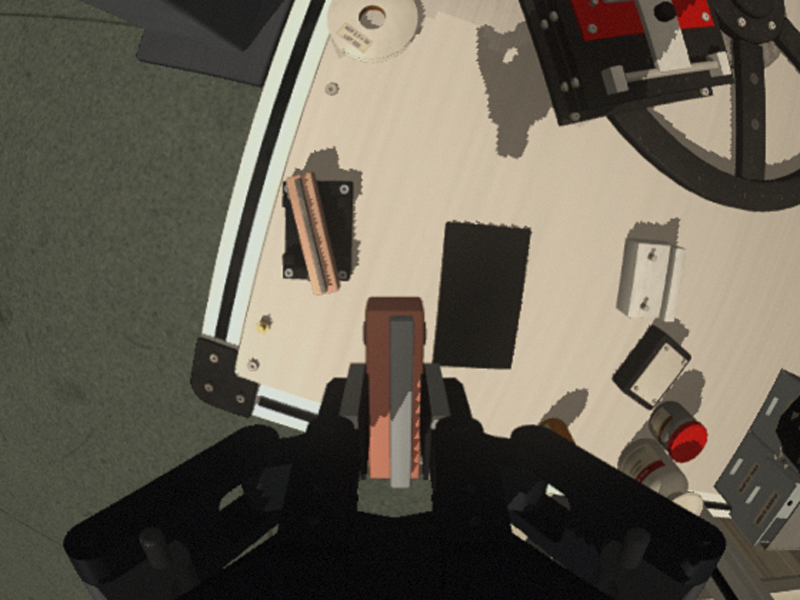

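The medium bar is held straight. The pad's corners are (448,221), (531,227), (512,369) and (434,364). The short cradle's screws are (345,188), (343,276) and (289,272). The long bar's blade runs (303,177) to (329,291), and the reel is at (373,20).

Run:
```python
from h import *
import pickle
np.set_printoptions(precision=1,suppress=True)
c,im=pickle.load(open('w3.pkl','rb'))
S=.7
for n,ps,z in (('pad',[(448,221),(531,227),(434,364),(512,369)],3),('shortcr',[(345,188),(343,276),(289,272)],15),('longbar',[(303,177),(329,291)],37)):
    X=np.array([onz('wrist',np.array(p)*S,z,c) for p in ps]); print(n,X.mean(0),X[:,:2].round(1).tolist())
    d=X[0]-X[2] if n=='pad' else X[0]-X[1]
    print(np.degrees(np.arctan2(d[1],d[0])),np.linalg.norm(d))
    if n=='shortcr': print('centre',(X[0]+X[2])/2)
# target: pad
s=ctrl.read_state(); R=Ro.from_euler('xyz',s['tool_rot']).as_matrix()
X=np.array([onz('wrist',np.array(p)*S,3,c) for p in [(448,221),(531,227),(434,364),(512,369)]]).mean(0)
print(R.T@(np.r_[X[:2],7.5]-s['eef_pos']))
```

```text
pad [ 591.4 -333.5    3. ] [[545.5, -286.2], [606.8, -268.9], [574.8, -397.0], [638.2, -381.7]]
104.80650308828827 114.60502436664856
shortcr [ 466.3 -330.2   15. ] [[467.5, -286.1], [485.2, -347.4], [446.1, -357.1]]
106.05700348064889 63.75495089466608
centre [ 456.8 -321.6   15. ]
longbar [ 460.1 -320.1   37. ] [[440.5, -285.5], [479.7, -354.6]]
119.55863452335609 79.41000999858123
[-28.2  66.8 191.2]
```

Emit:
{"method": "carry_out", "body": {"deltas": [0,0,0,-0.0141,0.0334,0,1,0,0,0,-0.0141,0.0334,0,1,0,0,0,0,0,0.05,1,0,0,0,0,0,0.05,1,0,0,0,0,0,0.05,1,0,0,0,0,0,0.025,1,0,0,0,0,0,0.011,1,0,0,0,0,0,0,1,0,0,0,0,0,0,1]}}

```text
clock: 7.62
eef_pos: [592.8, -336.0, 14.5]
tool_rot: [3.14, 0.002, 1.896]
force: [-0.3, -0.1, -1.2]
width: 16.4
gripper_force: 59.1
```

Emit:
{"method": "carry_out", "body": {"deltas": [0,0,0,0,0,0.002,1,0,0,0,0,0,0.002,1,0,0,0,0,0,0.0005,1,0,0,0,0,0,0,1]}}

```text
clock: 8.12
eef_pos: [591.6, -335.7, 8.3]
tool_rot: [-3.142, -0.0, 1.895]
force: [0.3, 0.2, -1.0]
width: 16.5
gripper_force: 59.1
```

Not yet in contact; down a little more.

Emit:
{"method": "carry_out", "body": {"deltas": [0,0,0,0,0,0.001,1,0,0,0,0,0,0.001,1,0,0,0,0,0,0,1]}}

```text
clock: 8.5
eef_pos: [591.7, -335.7, 7.0]
tool_rot: [3.141, 0.0, 1.895]
force: [-2.0, 1.4, 5.0]
width: 16.5
gripper_force: 59.9
```

Emit:
{"method": "carry_out", "body": {"deltas": [0,0,0,0,0,0,0,0,0,0,0,0,0,0,0,0,0,0,0,0,0,0,0,0,0,0,-0.02,0,0,0,0,0,0,-0.05,0,0,0,0,0,0,-0.05,0,0,0,0,0.019,-0.04,0,0,0,0,0,0.019,-0.04,0,0,0,0,0,0.019,-0.04,0,0,0,0,-10.5,0,0,0,0,0,0,0,0,0,0,0,0,0,0,0,0,0,0]}}

```text
clock: 10.0
eef_pos: [460.7, -320.2, 127.1]
tool_rot: [3.141, 0.001, 2.076]
force: [-0.4, -0.7, -0.1]
width: 42.5
gripper_force: 0.0
```

```bash
python3 -c "
from h import *
shot('w4'); print(ctrl.read_state()['width'])"
```

```text
w4 scale 1.429 t 10.05 [ 460.5 -320.1  126.7] [3.1410e+00 1.0000e-03 2.0766e+00] q7 1.23
42.320768826928784
```

View pics/w4.png

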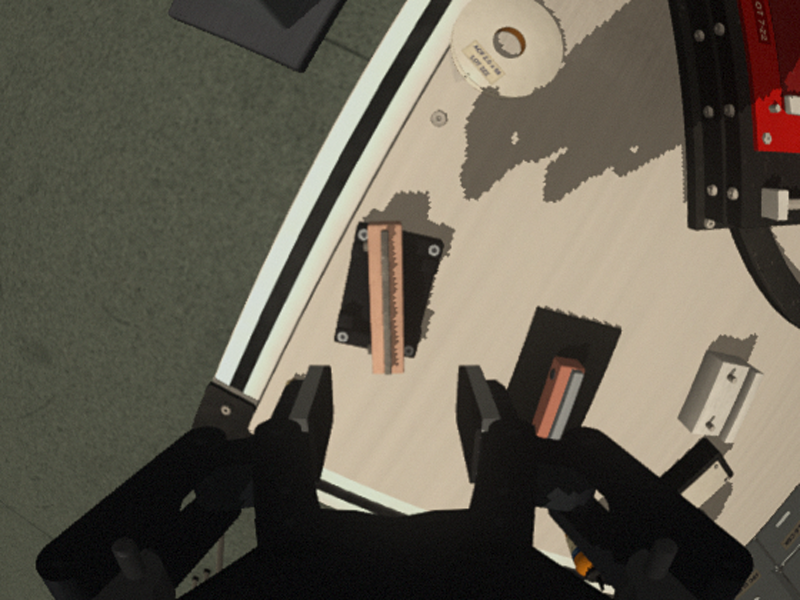

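The medium bar lies on the pad at (565,398). The long bar's copper corners are (369,222), (402,222), (404,373) and (373,374), and its blade runs (385,229) to (389,373). The short cradle's screws are (363,235), (434,250), (343,338) and (408,351).

Run:
```python
from h import *
import pickle
np.set_printoptions(precision=1,suppress=True)
c3,_=pickle.load(open('w3.pkl','rb'));c,_=pickle.load(open('w4.pkl','rb'))
S=.7
for a,b in (((303,177),(385,229)),((329,291),(389,373)),((345,188),(434,250)),((343,276),(408,351)),((289,272),(343,338))):
    print(tri(ray('wrist',np.array(a)*S,c3),ray('wrist',np.array(b)*S,c)))
for n,ps,z in (('copper',[(369,222),(402,222),(373,374),(404,373)],31),('blade',[(385,229),(389,373)],37),('cr',[(363,235),(434,250),(343,338),(408,351)],15)):
    X=np.array([onz('wrist',np.array(p)*S,z,c) for p in ps]); h=len(X)//2
    d=X[:h].mean(0)-X[h:].mean(0); print(n,X.mean(0),np.degrees(np.arctan2(d[1],d[0])),np.linalg.norm(d))
    s=ctrl.read_state(); R=Ro.from_euler('xyz',s['tool_rot']).as_matrix(); print('  in tool',R.T@(X.mean(0)-s['eef_pos']))
```

```text
[ 437.5 -287.8   21.1]
[ 478.9 -358.3   28.5]
[ 467.4 -286.5   14.1]
[ 485.1 -348.    12.3]
[ 446.6 -356.2   19. ]
copper [ 456.6 -321.3   31. ] 119.77472866232486 85.98586809917126
  in tool [ 0.9 -4.1 95.7]
blade [ 456.5 -321.    37. ] 120.20700871749678 79.91601158129255
  in tool [ 1.2 -4.  89.7]
cr [ 456.8 -322.5   15. ] 106.487066612881 62.6164659176162
  in tool [ -0.2  -4.6 111.7]
```

Emit:
{"method": "carry_out", "body": {"deltas": [0,0,-0.9,0.001,-0.004,0.04,0,0,0,0,0,0,0.04,0,0,0,0,0,0,0.018,0,0,0,0,0,0,0.009,0,0,0,0,0,0,0,0,0,0,0,0,0,0,1,0,0,0,0,0,0,1,0,0,0,0,0,0,1,0,0,0,0,0,0,1,0,0,0,0,0,0,1,0,0,0,0,0,0,1]}}

```text
clock: 11.42
eef_pos: [456.5, -321.5, 20.6]
tool_rot: [3.141, 0.002, 2.094]
force: [-1.2, 1.2, 7.1]
width: 16.2
gripper_force: 59.4
```

Emit:
{"method": "carry_out", "body": {"deltas": [0,0,0,0,0,-0.01,1,0,0,0,0,0,-0.03,1,0,0,0,0,0,-0.05,1,0,0,0,0,0,-0.05,1,0,0,0,0,0,-0.05,1]}}

```text
clock: 12.05
eef_pos: [455.2, -320.5, 211.2]
tool_rot: [-3.141, -0.0, 2.094]
force: [0.7, -1.2, -3.9]
width: 16.2
gripper_force: 58.9
```

Emit:
{"method": "carry_out", "body": {"deltas": [0,0,0,0.0413,0.0246,0,1,0,0,0,0.0413,0.0246,0,1,0,0,0,0.0413,0.0246,0,1,0,0,0,0.0413,0.0246,0,1,0,0,0,0.0413,0.0246,0,1,0,0,0,0.0413,0.0246,0,1,0,0,0,0.0413,0.0246,0,1,0,0,0,0.0413,0.0246,0,1,0,0,0,0.0413,0.0246,0,1,0,0,0,0.0413,0.0246,0,1,0,0,5.7,0,0,0,1,0,0,5.7,0,0,0,1]}}

```text
clock: 13.55
eef_pos: [461.7, 160.3, 209.5]
tool_rot: [-3.141, -0.0, 1.894]
force: [-0.0, -0.6, -1.9]
width: 15.8
gripper_force: 59.0
```

Emit:
{"method": "carry_out", "body": {"deltas": [0,0,0,0,0,0.04,1,0,0,0,0,0,0.04,1,0,0,0,0,0,0.04,1,0,0,0,0,0,0,1,0,0,0,0,0,0,1]}}

```text
clock: 14.18
eef_pos: [463.2, 159.8, 90.5]
tool_rot: [3.14, -0.0, 1.895]
force: [0.5, -0.1, -2.5]
width: 16.2
gripper_force: 59.4
```

```bash
python3 -c "
from h import *
shot('w5'); print(ctrl.read_state()['width'])"
```

```text
w5 scale 1.429 t 14.22 [463.6 160.   90.9] [ 3.1388e+00 -1.0000e-04  1.8948e+00] q7 0.17
16.11401677433092
```

View pics/w5.png

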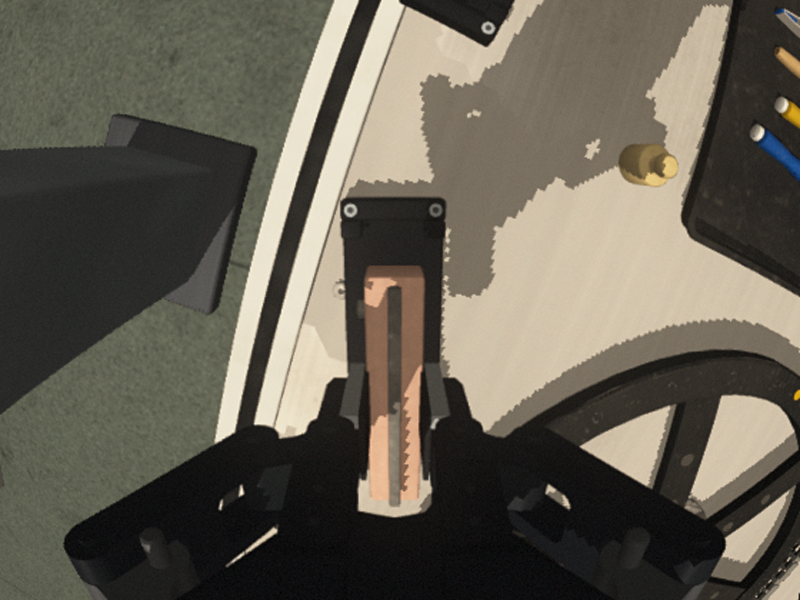

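The long bar hangs over the long cradle, aligned and centred: screws at (350,210) and (436,210), blade at x≈394.

Run:
```python
from h import *
import pickle
np.set_printoptions(precision=1,suppress=True)
c,_=pickle.load(open('w5.pkl','rb')); s=ctrl.read_state(); R=Ro.from_euler('xyz',s['tool_rot']).as_matrix()
S=.7
for p,z in (((350,210),15),((436,210),15),((366,267),90.9-5.6+16),((423,267),90.9-5.6+16)):
    print(R.T@(onz('wrist',np.array(p)*S,z,c)-s['eef_pos']))
```

```text
[ 52.5 -21.7  75.9]
[52.5 18.8 76. ]
[ 44.8  -8.9 -10.4]
[ 44.8   7.7 -10.3]
```

Emit:
{"method": "carry_out", "body": {"deltas": [0,0,0,-0.002,-0.0015,0.04,1,0,0,0,0,0,0.025,1,0,0,0,0,0,0.01,1,0,0,0,0,0,0,1,0,0,0,0,0,0.001,1,0,0,0,0,0,0.001,1,0,0,0,0,0,0,1,0,0,0,0,0,0,1]}}

```text
clock: 15.22
eef_pos: [461.8, 157.4, 12.5]
tool_rot: [3.141, -0.0, 1.895]
force: [0.3, -0.2, -3.7]
width: 16.6
gripper_force: 59.4
```

Emit:
{"method": "carry_out", "body": {"deltas": [0,0,0,0,0,0.001,1,0,0,0,0,0,0.001,1,0,0,0,0,0,0,1]}}

```text
clock: 15.6
eef_pos: [461.8, 157.4, 11.6]
tool_rot: [3.141, -0.0, 1.895]
force: [-2.8, -1.5, 13.2]
width: 15.8
gripper_force: 61.5
```

Emit:
{"method": "carry_out", "body": {"deltas": [0,0,0,0,0,0,0,0,0,0,0,0,0,0,0,0,0,0,0,0,0,0,0,0,0,0,-0.02,0,0,0,0,0,0,-0.05,0,0,0,0,0,0,-0.05,0,0,0,0,0.049,0.0136,0,0,0,0,0,0.049,0.0136,0,0,0,0,0,0.049,0.0136,0,0,0,0,0,0.049,0.0136,0,0,0,0,10,0,0,0,0,0,0,10,0,0,0,0]}}

```text
clock: 17.1
eef_pos: [450.1, 361.1, 129.8]
tool_rot: [-3.141, 0.0, 1.542]
force: [-0.1, 0.8, -0.1]
width: 42.3
gripper_force: 0.0
```

Emit:
{"method": "carry_out", "body": {"deltas": [0,0,11,0,0,0,0,0,0,0,0,0,0,0,0,0,0,0,0,0,0]}}

```text
clock: 17.48
eef_pos: [450.6, 360.4, 130.2]
tool_rot: [-3.141, 0.0, 1.362]
force: [0.2, 0.0, -0.5]
width: 42.6
gripper_force: 0.0
```

```bash
python3 -c "
from h import *
shot('w6'); print(ctrl.read_state()['width'])"
```

```text
w6 scale 1.429 t 17.52 [450.7 360.4 130.2] [-3.1413e+00  1.0000e-04  1.3610e+00] q7 -0.54
42.139586320677225
```

View pics/w6.png

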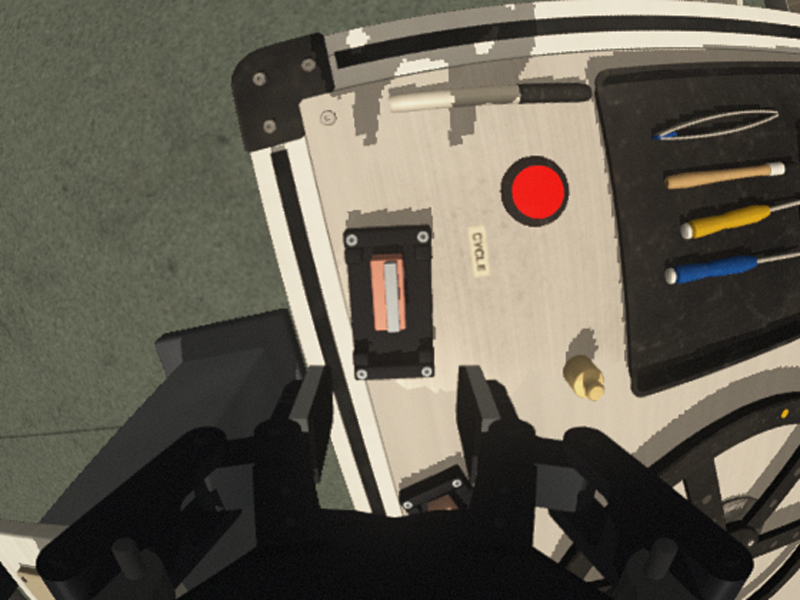

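The medium cradle's screws are at (352,240), (423,237), (361,374) and (427,371). The short bar's copper corners are (372,256), (404,256), (375,331) and (405,330), and its blade runs (391,263) to (392,332).

Run:
```python
from h import *
import pickle
np.set_printoptions(precision=1,suppress=True)
c1,_=pickle.load(open('w1.pkl','rb'));c,_=pickle.load(open('w6.pkl','rb'))
S=.7
for a,b in (((394,84),(391,263)),((382,137),(392,332)),((365,69),(352,240)),((418,76),(423,237)),((348,174),(361,374)),((400,182),(427,371))):
    print(tri(ray('wrist',np.array(a)*S,c1),ray('wrist',np.array(b)*S,c)))
for n,ps,z in (('copper',[(372,256),(404,256),(375,331),(405,330)],22),('blade',[(391,263),(392,332)],28),('cr',[(352,240),(423,237),(361,374),(427,371)],15)):
    X=np.array([onz('wrist',np.array(p)*S,z,c) for p in ps]); h=len(X)//2
    d=X[:h].mean(0)-X[h:].mean(0); print(n,X.mean(0),np.degrees(np.arctan2(d[1],d[0])),np.linalg.norm(d))
    s=ctrl.read_state(); R=Ro.from_euler('xyz',s['tool_rot']).as_matrix(); print('  in tool',R.T@(X.mean(0)-s['eef_pos']),np.degrees(s['tool_rot'][2]))
```

```text
[454.  381.3  29.3]
[445.6 341.6  26.8]
[433.2 395.8  14.4]
[472.9 389.6  17.1]
[419.6 313.9  15. ]
[459.6 307.3  14.5]
copper [447.7 362.5  22. ] 79.32669181930689 43.786713615395215
  in tool [  1.5  -3.3 108.2] 77.97756663438491
blade [449.  361.6  28. ] 78.734674674314 39.76188005265422
  in tool [  0.9  -1.9 102.2] 77.97756663438491
cr [446.4 351.6  15. ] 80.55169571402429 82.98490770421293
  in tool [ -9.4  -2.3 115.2] 77.97756663438491
```

Emit:
{"method": "carry_out", "body": {"deltas": [0,0,-1,0.0005,-0.0025,0.04,0,0,0,0,0,0,0.04,0,0,0,0,0,0,0.025,0,0,0,0,0,0,0.015,0,0,0,0,0,0,0,0,0,0,0,0,0,0,1,0,0,0,0,0,0,1,0,0,0,0,0,0,1,0,0,0,0,0,0,1,0,0,0,0,0,0,1,0,0,0,0,0,0,1]}}

```text
clock: 18.9
eef_pos: [449.2, 362.0, 11.6]
tool_rot: [3.14, -0.002, 1.376]
force: [-0.6, -1.2, 6.0]
width: 16.2
gripper_force: 59.9
```

Emit:
{"method": "carry_out", "body": {"deltas": [0,0,0,0,0,-0.01,1,0,0,0,0,0,-0.03,1,0,0,0,0,0,-0.05,1,0,0,0,0,0,-0.05,1,0,0,0,0,0,-0.05,1,0,0,0,0,0,0,1]}}

```text
clock: 19.65
eef_pos: [450.7, 362.8, 204.7]
tool_rot: [3.136, -0.007, 1.376]
force: [-0.3, -0.3, -1.3]
width: 16.1
gripper_force: 59.0
```

Emit:
{"method": "carry_out", "body": {"deltas": [0,0,0,-0.0558,0.0115,0,1,0,0,0,-0.0558,0.0115,0,1,0,0,0,-0.0558,0.0115,0,1,0,0,0,-0.0558,0.0115,0,1,0,0,0,-0.0558,0.0115,0,1,0,0,0,-0.0558,0.0115,0,1,0,0,0,-0.0558,0.0115,0,1,0,0,0,-0.0558,0.0115,0,1,0,0,0,-0.0558,0.0115,0,1,0,0,0,-0.0558,0.0115,0,1,0,0,0,-0.0558,0.0115,0,1,0,0,0,-0.0558,0.0115,0,1]}}

```text
clock: 21.15
eef_pos: [453.4, -323.2, 199.4]
tool_rot: [-3.14, -0.001, 1.376]
force: [1.5, -0.4, -1.2]
width: 16.2
gripper_force: 59.0
```

Emit:
{"method": "carry_out", "body": {"deltas": [0,0,-9,0,0,0,1,0,0,-9,0,0,0,1,0,0,-9.6,0,0,0,1,0,0,0,0,0,0.05,1,0,0,0,0,0,0.05,1,0,0,0,0,0,0.015,1,0,0,0,0,0,0,1,0,0,0,0,0,0,1]}}

```text
clock: 22.15
eef_pos: [455.2, -323.1, 86.8]
tool_rot: [3.14, 0.002, 1.858]
force: [0.7, 0.0, -0.5]
width: 16.6
gripper_force: 59.0
```

```bash
python3 -c "
from h import *
shot('w7'); print(ctrl.read_state()['width'])"
```

```text
w7 scale 1.429 t 22.2 [ 455.3 -323.    87. ] [3.1396e+00 2.5000e-03 1.8577e+00] q7 1.13
15.983309835932245
```

View pics/w7.png

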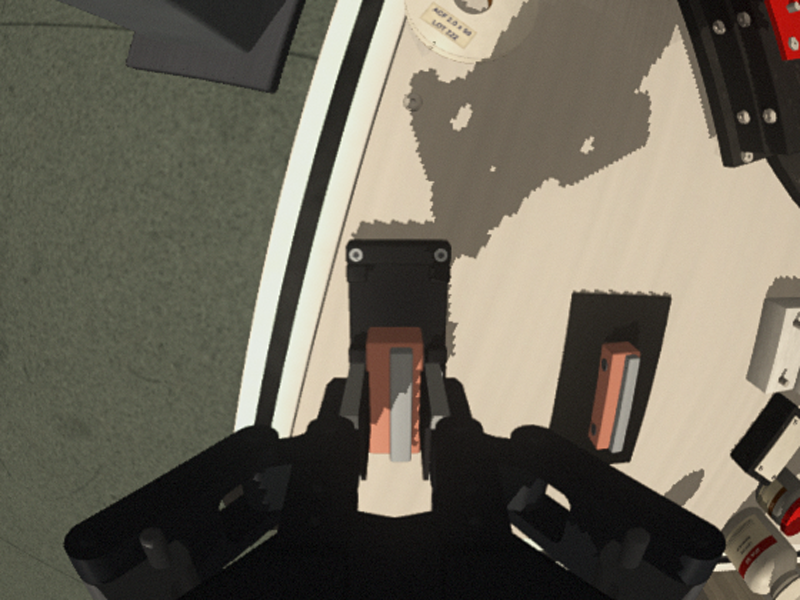

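The short bar hangs over the short cradle, whose screws are at (356,255) and (440,255). The bar's far end runs (370,328) to (420,328). The medium bar on the pad has copper corners at (607,342), (640,345) and (590,447), and its blade runs (636,355) to (618,452).

Run:
```python
from h import *
import pickle
np.set_printoptions(precision=1,suppress=True)
c,_=pickle.load(open('w7.pkl','rb')); s=ctrl.read_state(); R=Ro.from_euler('xyz',s['tool_rot']).as_matrix()
S=.7
for p,z in (((356,255),15),((440,255),15),((370,328),87-5.6+16),((420,328),87-5.6+16)):
    print(R.T@(onz('wrist',np.array(p)*S,z,c)-s['eef_pos']))
X=[onz('wrist',np.array(p)*S,25,c) for p in ((636,355),(618,452))]; d=X[0]-X[1]
print('medblade',X,(X[0]+X[1])/2,np.degrees(np.arctan2(d[1],d[0])),np.linalg.norm(d))
```

```text
[ 31.7 -18.5  71.9]
[31.7 21.2 71.9]
[ 25.9  -7.7 -10.5]
[ 25.9   7.4 -10.5]
medblade [array([ 583.4, -304.2,   25. ]), array([ 604.3, -363.8,   25. ])] [ 593.9 -334.    25. ] 109.30414074356536 63.08808252318647
```

Run:
```python
from h import *
import pickle
np.set_printoptions(precision=1,suppress=True)
S=.7
for f,z0,pts in (('w7',87,(((395,328),0),((395,455),16),((400,349),22),((399,462),22))),('w5',90.9,(((395,267),0),((395,287),22),((395,507),22)))):
    c,_=pickle.load(open(f+'.pkl','rb')); 
    e,yaw=((455.3,-323,87),1.8577) if f=='w7' else ((463.6,160,90.9),1.8948)
    R=Ro.from_euler('xyz',(np.pi,0,yaw)).as_matrix()
    for p,z in pts: print(f,R.T@(onz('wrist',np.array(p)*S,z+z0-5.6,c)-np.array(e)))
```

```text
w7 [19.8 -0.2  5.6]
w7 [-21.4  -0.2 -10.4]
w7 [ 21.5   1.3 -16.4]
w7 [-19.9   1.2 -16.4]
w5 [41.1 -0.5  5.6]
w5 [ 40.4  -0.6 -16.4]
w5 [-40.5  -0.5 -16.4]
```

Emit:
{"method": "carry_out", "body": {"deltas": [0,0,0,0,0.0014,0.04,1,0,0,0,0,0,0.022,1,0,0,0,0,0,0.01,1,0,0,0,0,0,0,1,0,0,0,0,0,0.001,1,0,0,0,0,0,0.001,1,0,0,0,0,0,0,1,0,0,0,0,0,0,1]}}

```text
clock: 23.2
eef_pos: [455.7, -321.9, 11.7]
tool_rot: [3.141, 0.0, 1.858]
force: [-0.8, -1.1, 1.9]
width: 15.9
gripper_force: 59.3
```

Emit:
{"method": "carry_out", "body": {"deltas": [0,0,0,0,0,0.0005,1,0,0,0,0,0,0.0005,1,0,0,0,0,0,0,1]}}

```text
clock: 23.58
eef_pos: [455.8, -321.9, 11.6]
tool_rot: [3.141, 0.0, 1.858]
force: [-1.6, 2.1, 11.6]
width: 15.9
gripper_force: 60.6
```

Emit:
{"method": "carry_out", "body": {"deltas": [0,0,0,0,0,0,0,0,0,0,0,0,0,0,0,0,0,0,0,0,0,0,0,0,0,0,-0.02,0,0,0,0,0,0,-0.05,0,0,0,0,0,0,-0.05,0,0,0,0,-0.017,0.0423,0,0,0,0,0,-0.017,0.0423,0,0,0,0,0,-0.017,0.0423,0,0,0,0,-2.2,0,0,0,0,0,0,0,0,0,0,0,0,0,0,0,0,0,0]}}

```text
clock: 25.08
eef_pos: [590.0, -335.3, 130.2]
tool_rot: [-3.14, -0.001, 1.894]
force: [-0.6, 0.3, 0.3]
width: 42.9
gripper_force: 0.0
```

```bash
python3 -c "
from h import *
shot('w8'); print(ctrl.read_state()['width'])"
```

```text
w8 scale 1.429 t 25.12 [ 590.2 -335.2  130.4] [-3.1406e+00 -5.0000e-04  1.8943e+00] q7 1.02
42.56891808359061
```

View pics/w8.png

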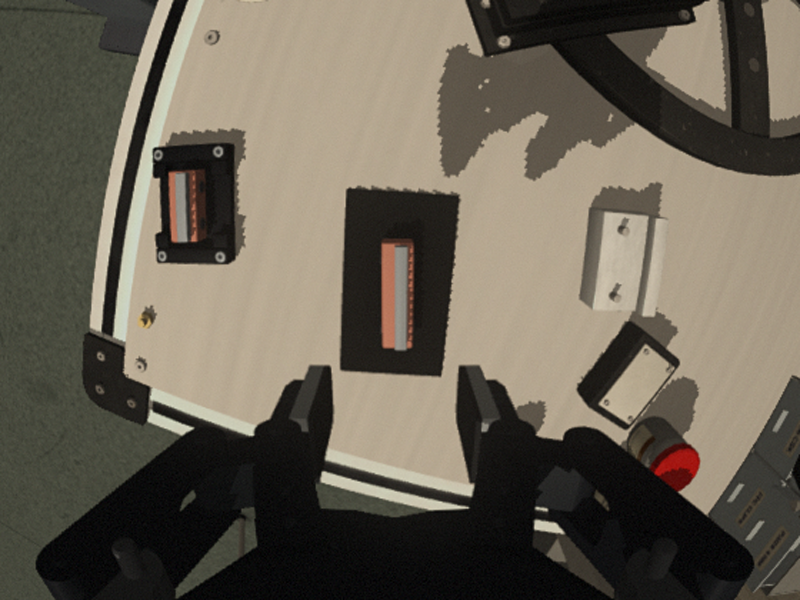

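The short bar sits inside its cradle at (187,205). The medium bar on the pad, copper x 381–413 and blade (402,246) to (400,349), is about 2 mm to tool +y.

Emit:
{"method": "carry_out", "body": {"deltas": [0,0,0,0,0.002,0.04,0,0,0,0,0,0,0.04,0,0,0,0,0,0,0.025,0,0,0,0,0,0,0.018,0,0,0,0,0,0,0,0,0,0,0,0,0,0,1,0,0,0,0,0,0,1,0,0,0,0,0,0,1,0,0,0,0,0,0,1,0,0,0,0,0,0,1,0,0,0,0,0,0,1]}}

```text
clock: 26.5
eef_pos: [594.3, -334.9, 9.0]
tool_rot: [3.14, 0.002, 1.896]
force: [-1.4, 0.3, 6.7]
width: 16.1
gripper_force: 60.8
```

Emit:
{"method": "carry_out", "body": {"deltas": [0,0,0,0,0,-0.01,1,0,0,0,0,0,-0.03,1,0,0,0,0,0,-0.05,1,0,0,0,0,0,-0.05,1,0,0,0,0,0,-0.05,1,0,0,0,0,0,0,1]}}

```text
clock: 27.25
eef_pos: [596.1, -335.9, 202.7]
tool_rot: [3.135, 0.007, 1.896]
force: [-0.1, -0.5, -2.3]
width: 15.9
gripper_force: 59.9
```

Emit:
{"method": "carry_out", "body": {"deltas": [0,0,0,0.0582,0.0066,0,1,0,0,0,0.0582,0.0066,0,1,0,0,0,0.0582,0.0066,0,1,0,0,0,0.0582,0.0066,0,1,0,0,0,0.0582,0.0066,0,1,0,0,0,0.0582,0.0066,0,1,0,0,0,0.0582,0.0066,0,1,0,0,0,0.0582,0.0066,0,1,0,0,0,0.0582,0.0066,0,1,0,0,0,0.0582,0.0066,0,1,0,0,0,0.0582,0.0066,0,1,0,0,0,0.0582,0.0066,0,1]}}

```text
clock: 28.75
eef_pos: [444.0, 354.3, 196.4]
tool_rot: [-3.14, 0.001, 1.896]
force: [1.6, -0.7, -1.5]
width: 16.1
gripper_force: 59.8
```

Emit:
{"method": "carry_out", "body": {"deltas": [0,0,9,0,0,0,1,0,0,9,0,0,0,1,0,0,10,0,0,0,1,0,0,0,0,0,0.05,1,0,0,0,0,0,0.05,1,0,0,0,0,0,0.015,1,0,0,0,0,0,0,1,0,0,0,0,0,0,1]}}

```text
clock: 29.75
eef_pos: [446.7, 353.5, 83.9]
tool_rot: [3.14, -0.002, 1.407]
force: [0.5, 0.0, -1.0]
width: 15.6
gripper_force: 59.8
```

```bash
python3 -c "
from h import *
shot('w9'); print(ctrl.read_state()['width'])"
```

```text
w9 scale 1.429 t 29.8 [446.7 353.6  84.1] [ 3.1393e+00 -2.4000e-03  1.4072e+00] q7 -0.44
16.589730447440832
```

View pics/w9.png

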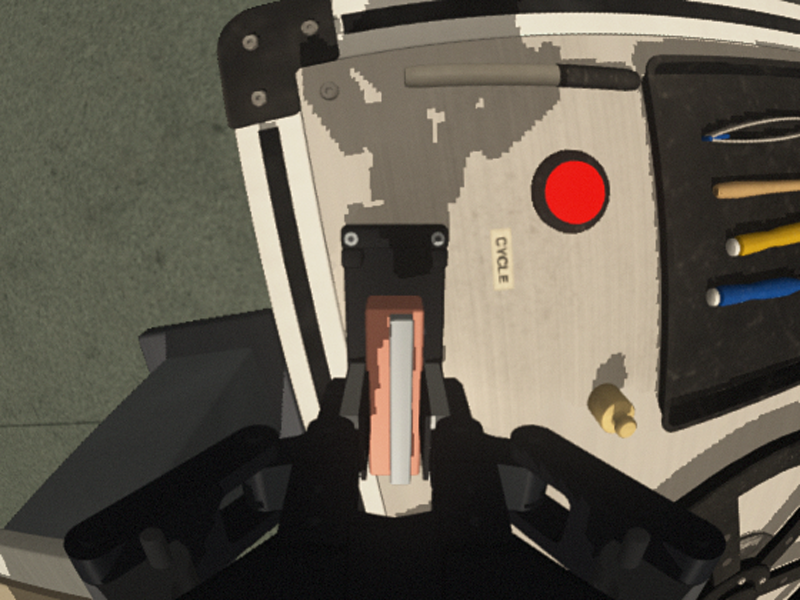

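The medium bar hangs over the medium cradle, whose screws are at (350,239) and (438,239). The bar's far bottom edge is at y=297 and its blade runs y 319 to 484.

Run:
```python
from h import *
import pickle
np.set_printoptions(precision=1,suppress=True)
c,_=pickle.load(open('w9.pkl','rb')); s=ctrl.read_state(); R=Ro.from_euler('xyz',s['tool_rot']).as_matrix()
for p,z in (((350,239),15),((438,239),15),((395,297),78.5),((401,319),100.5),((400,484),100.5)):
    print(R.T@(onz('wrist',np.array(p)*.7,z,c)-s['eef_pos']))
```

```text
[ 39.4 -20.7  69.1]
[39.4 19.9 69.2]
[30.6 -0.1  5.6]
[ 30.6   1.6 -16.4]
[-29.8   1.7 -16.5]
```

Emit:
{"method": "carry_out", "body": {"deltas": [0,0,0,-0.0022,-0.0004,0.04,1,0,0,0,0,0,0.02,1,0,0,0,0,0,0.008,1,0,0,0,0,0,0,1,0,0,0,0,0,0.001,1,0,0,0,0,0,0.001,1,0,0,0,0,0,0,1,0,0,0,0,0,0,1]}}

```text
clock: 30.8
eef_pos: [444.7, 350.9, 12.5]
tool_rot: [3.141, -0.0, 1.407]
force: [-0.4, 0.5, -1.8]
width: 15.8
gripper_force: 59.8
```

Emit:
{"method": "carry_out", "body": {"deltas": [0,0,0,0,0,0.0005,1,0,0,0,0,0,0.0005,1,0,0,0,0,0,0,1]}}

```text
clock: 31.18
eef_pos: [444.7, 350.9, 11.9]
tool_rot: [-3.142, -0.001, 1.407]
force: [-1.1, -0.9, 4.6]
width: 16.1
gripper_force: 60.7
```

Emit:
{"method": "carry_out", "body": {"deltas": [0,0,0,0,0,0,0,0,0,0,0,0,0,0,0,0,0,0,0,0,0,0,0,0,0,0,-0.02,0,0,0,0,0,0,-0.05,0,0,0,0,0,0,-0.05,0,0,0,0,-0.033,0.009,-0.03,0,0,0,0,-0.033,0.009,-0.03,0,0,0,0,-0.033,0.009,-0.03,0,0,0,0,0,0,0,0,0,0,0,0,0,0,0]}}

```text
clock: 32.55
eef_pos: [454.7, 249.5, 220.9]
tool_rot: [-3.141, -0.001, 1.408]
force: [-0.9, -0.3, -0.8]
width: 42.7
gripper_force: 0.0
```

```bash
python3 -c "
from h import *
c,im=shot('w10',(180,0,460,330))"
```

```text
w10 scale 1.818 t 32.6 [454.4 249.9 220.5] [-3.1401e+00  1.0000e-04  1.4090e+00] q7 -0.38
```

View pics/w10.png

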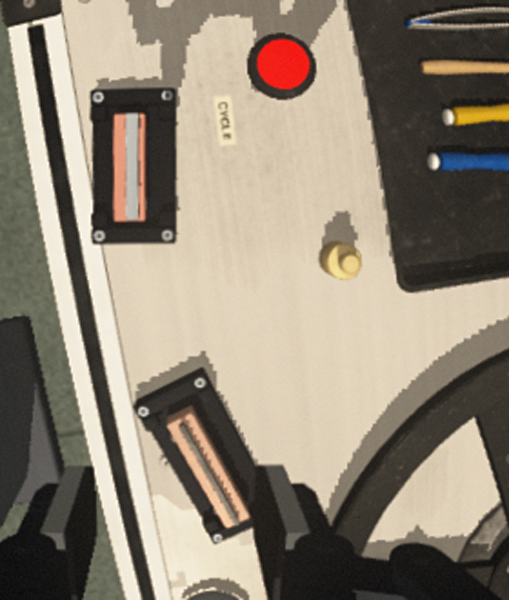

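The medium bar is centred in its cradle: screws (97,97), (167,96), (99,236), (167,236), blade (132,112) to (131,220). The long bar lies in its own, with screws at (143,412), (200,383) and (218,538) and the blade running (181,424) to (243,527). A numeric check of all three follows.

Run:
```python
from h import *
import pickle
np.set_printoptions(precision=1,suppress=True)
def go(f,tr,n,cr,bl):
    c,_=pickle.load(open(f+'.pkl','rb')); w=lambda p,z: onz('wrist',tr(np.array(p)),z,c)
    C=(w(cr[0],15)+w(cr[1],15))/2; a,b=w(bl[0],28),w(bl[1],28); d=a-b
    print(n,C,(a+b)/2,np.linalg.norm(((a+b)/2-C)[:2]),np.degrees(np.arctan2(d[1],d[0])),np.linalg.norm(d))
k=560/308*1.0
t10=lambda p:p/1.818+np.array([180,0]); t8=lambda p:p*.7
go('w10',t10,'med',((97,97),(167,236)),((132,112),(131,220)))
go('w10',t10,'long',((200,383),(218,538)),((181,424),(243,527)))
go('w8',t8,'short',((158,154),(221,257)),((180,172),(186,243)))
```

```text
med [446.  351.4  15. ] [446.5 350.3  28. ] 1.1748112884889224 79.9386428332825 61.87121074202281
long [462.6 158.4  15. ] [463.8 155.4  28. ] 3.2505806985870436 110.04071009559574 84.16355405918048
short [ 456.5 -322.    15. ] [ 458.9 -321.6   28. ] 2.4450670379997037 109.54606492326342 40.79796378931124
```

All bars lie within about 3 mm of their cradle centres and the robot is clear, so I am handing in.

```bash
python3 -c "
from cell import ctrl
print(ctrl.finish_job())"
```

```text
the job is handed in; nothing more can be done
None
```

I handed the job in at about 33 s: the final images put each bar in its own cradle, about 1–3 mm off centre, with the arm clear, but the hand-in returned no verdict.

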